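# Unlock the parts case's lid stay and close the lid on its seal

### The arm

A 7-joint arm with a two-finger parallel gripper is mounted at the origin on the work surface. World frame = base frame: x ahead of the robot, y to its left, z up, the work surface at z = 0. Lengths are in m, angles in rad, forces in N, time in s.
With the tool pointing down it reaches from about 0.425 to 0.925 m from the base axis. Payload 6.8 kg.
Tool frame: the origin (TCP) lies at the very end of the fingers, on their centre line; the grasp point (between the pads) lies 19 mm behind it (r.tcp_to_grasp is the distance from the TCP to the grasp point, in m); z points along the fingers, y is the line along which they close (so a half turn about z gives the same grasp; the last joint's range is limited). The gripper opens to 85 mm and grips with 20 to 120 N. Pads are 22 mm wide; open, the fingers measure 114 mm over their backs; the gripper's body (76 mm by 85 mm) begins 54 mm behind the grasp point. The pads swing forward as they close: fully open they stand 13 mm farther back than shut.
Start: joints at [1.075, 0.477, 0.022, 1.555, -0.011, 1.109, -0.083], TCP at [0.255, -0.625, 0.231] pointing down, gripper open.
Joint ranges: [-2.96, 2.96], [-0.34, 2.1], [-1.41, 1.46], [0.24, 2.44], [-1.37, 4.51], [0.17, 1.92], [-2.96, 2.96]. Speed limits (rad/s): [2.39, 2.39, 3.14, 3.14, 3.14, 3.14, 3.14].

### API

Orientations are given as a rotation vector (axis times angle).
In Python, from bench import r gives the robot as it stands.
- The arm moves only by the tool step_arm, never from a script. Its argument "moves" is a list of rows, each a list of 7 numbers: the shift along the tool's x, y, z in mm, then the turn, a rotation vector about the tool's x, y, z in rad, then the finger opening in mm, from 0 to 85.4. A call has 1 to 8 rows; each row is the pose to reach, as a shift and turn from the pose commanded when the call began, along the tool's axes at that moment; what a row does not reach only later rows make up. A row lasts 1/10 s, in which the tool goes at most 50 mm and 8.59 degrees, less where a joint would pass 70% of its speed; a pose out of reach is approached as far as the arm can. A call with a gripper value outside its range is refused whole. The fingers move at their own pace and stop on an object; "grip_force" is the grip in N (left out, the last holds). Time passes only in rows, so rows that repeat a pose let the fingers close. It gives the time, the measured TCP pose, the force, the opening and the grip force at its end, in the units of the state.
- r.get_obs(): the state, without advancing time (a new reading comes with each control period).
- r.grab_frame(name): name is "scene" or "top" or "wrist"; returns a dict with "image" (400x640x3 uint8, red, green, blue), "depth" (400x640 float32, m along the optical axis (not along the pixel's ray), 0 where there is no reading), "mtx" (3x3 intrinsics, pixels), "rvec" (rotation vector, rad) and "tvec" (3), from world to camera coordinates, as OpenCV has them. Camera axes: x right, y down, z forward; pixel columns grow to the right and rows downward; lengths in m; the calibration is good to about 2 mm. A picture is of the moment at which its call begins.
- r.hand_in(): hands the job in; it is judged then, once.
The state is a dict: "clock": time; "joints": joint angles; "qvel": joint speeds; "tau": joint torques, N m; "tcp_pos": TCP position; "orientation": TCP orientation; "contact_force": force on the tool from outside, world axes, zero at the start; "moment": the same for the moment, N m; "grip_width": finger opening in m; "gripper_force": force on a finger pad.
Only numpy, scipy, OpenCV 4.12 (cv2) and the standard library are available. Lean on these libraries where they do the work, as an engineer would, in place of code of your own. Each camera call takes 0.05 s, during which the arm holds its last target. There are 200 camera calls.

### The job

The parts case on the bench stands open on its folding stay. Lift the stay's knee up past centre so that it unlocks while the lid stays up, then take the lid by its bar, lower it under control without letting it drop, press it at the bar onto its rubber seal with about 15 N for a second, and let go, leaving it shut. Never force the lid against a locked stay, don't crush the seal, and leave the other things on the bench where they are.

Things in the scene. Friction and masses are not known exactly. Their poses are not given: they have to be found in the camera images.
- case: Grey steel parts case fixed to the bench, 180 mm deep (its x), 300 mm wide (its y), 110 mm tall, open on top. Origin at the centre of its underside; its x points from its front wall (facing the robot) to its back wall, y to its left, z up.
- lid (a joint): Angle of the lid about its hinge, rad: 0 shut, 1.25 at the start, propped by the stay; it opens by turning up and back. Friction holds the lid while nearly fully open (above 1.1); lower it may fall if let go. Closing faster than 1.3 rad/s counts as dropped.
- panel (a joint): Squeeze of the rubber seal between the lid's panel and its inner frame, rad about the same hinge: near 0 free, grows as the panel is pushed down at the bar while the frame cannot give (lid shut, or stay locked): about 0.013 at 15 N (5.3 N per mm at the bar). Over 20 N at the bar damages the seal.
- lid_hinge (a point): Middle of the lid's hinge line, along the case's rear top edge: in the case's frame at x +90, y 0, z +112 mm. The hinge runs along the case's y. The lid is a grey steel plate 186 x 310 x 12 mm, 0.55 to 0.9 kg.
- lid_bar (a point): Centre of the round steel pull bar 44 mm beyond the lid's free edge, 12 mm across, 88 mm clear along the case's y between its two arms. It can be pinched from above, fingers in front and behind, at any lid angle, and turns in the fingers. In the case's frame: x = 90 - 236 cos(lid) + 11 sin(lid), y = 0, z = 112 + 236 sin(lid) + 11 cos(lid) mm.
- stay_pivot (a point): Lower pivot of the folding stay, on a bracket on the case's left (+y) wall: in the case's frame at x -75, y +162, z +70 mm. The stay is two flat steel links, 94 mm each between pivots: from here to the knee, and from the knee to the lid's left edge 90 mm from the hinge. It swings in the case's xz plane.
- stay_pull (a point): Centre of the round rubber pull at the stay's knee, 16 mm across, 50 mm long, along the case's y, centre 57 mm outside the links; pinch it from above, fingers in front and behind. It moves on a circle of 94 mm about stay_pivot; the lower link starts 0.666 rad above level, rising backwards. Lifting (up and to the front) 0.085 rad brings the links in line, 0.25 rad 16 mm past centre.
- knee (a joint): Bend of the stay's knee, rad: -0.17 at the start (sagging on its stop, locked), 0 links in line, positive folded upward (unlocked), 2.2 with the lid shut. Lifts with 6 to 8 N at the pull and stays where left; much past 0.5 it drags the lid down. Past 0.3 the lid starts down with 4 N at the bar; below 0 it is locked: pushing the bar then only squeezes the seal.
- piston_mid (a point): bare aluminium engine piston standing upright, 72 mm across, 64 mm tall, beside the case's right (-y) side; the point is its centre. Not to be moved.
- jar_mid (a point): clear jar with a steel cap, 70 mm across, 100 mm tall, beside the case to the right, towards its back; the point is its centre. Not to be moved.
- gear_mid (a point): dark steel ring, 60 mm across, 22 mm tall, on the bench in front of the case to the right; the point is its centre. Not to be moved.
- wrench_mid (a point): steel wrench, 160 mm long, lying on the bench to the left of the stay; the point is its centre. Not to be moved.
- carton_mid (a point): small cardboard carton 60 x 40 x 30 mm, on the bench in front of the case to the left; the point is its centre. Not to be moved.

How it is judged:
By the outcome, as a careful person would: the job done as asked, in the order asked, and still so for the second after the job is handed in, with the robot touching nothing.
It also fails if it takes over 72 s, if anything falls off the work surface, if the arm or the gripper's body presses on something with over 40 N, if the wrist force passes 120 N, or if a joint passes its speed limit or range.

## Working session

There is one attempt and no reset: what is moved stays moved. The work goes in short steps, Python scripts to look and compute and a tool call to move; the robot and the scene stay as the last step left them, time stands still between calls to the robot, and variables do not carry over. Pictures are saved under pics/ and viewed, at most 10 in all, crops included, and the job is handed in when it is done.

Besides the shell and the picture viewer there is one more tool, called after "Call:" by a JSON object that holds its "fn" and its "kwargs". step_arm: Moves the arm, as the interface text tells. Its arguments: {"type":"object","properties":{"moves":{"type":"array","items":{"type":"array","items":{"type":"number"}}},"grip_force":{"type":"number"}},"required":["moves"]}

```bash
mkdir -p pics
python3 - <<'E'
from bench import r
import cv2,numpy as np
for n in ("scene","top"):
    f=r.grab_frame(n); cv2.imwrite(f"pics/{n}0.png",f["image"][:,:,::-1]); np.savez(f"{n}0.npz",**f)
    R=cv2.Rodrigues(f["rvec"])[0]; print(n,f["mtx"].round(1).tolist(),(-R.T@f["tvec"]).round(3),R.round(2).tolist(), (f["depth"]>0).mean())
print(r.get_obs())
E
```

```text
scene [[481.0, 0.0, 314.6], [0.0, 481.0, 193.2], [0.0, 0.0, 1.0]] [ 1.327 -0.047  1.204] [[0.09, 1.0, 0.01], [0.79, -0.06, -0.61], [-0.61, 0.06, -0.79]] 0.9960078125
top [[466.8, 0.0, 315.4], [0.0, 466.8, 199.9], [0.0, 0.0, 1.0]] [0.444 0.032 1.454] [[-0.02, -1.0, 0.01], [-1.0, 0.02, -0.07], [0.07, -0.01, -1.0]] 0.99589453125
{'clock': 0.1, 'joints': array([ 1.07490689,  0.47770741,  0.02230253,  1.55631205, -0.01150268,
        1.10930954, -0.0831159 ]), 'qvel': array([ 0.00070114, -0.00177246,  0.00077066, -0.00305525,  0.00237473,
       -0.00195739,  0.0004327 ]), 'tau': array([ 3.62071478e-03, -5.97757888e+01,  1.61310408e+00, -2.81954473e+01,
        1.27724488e-02,  5.00619295e-03, -2.54848072e-05]), 'tcp_pos': array([ 0.25506605, -0.62439425,  0.230446  ]), 'orientation': array([-3.08118272e+00, -6.05088536e-01,  6.32862546e-04]), 'contact_force': array([ 0.45617986, -0.13425183,  0.28821348]), 'moment': array([ 0.00512744, -0.04925708, -0.00741204]), 'gripper_force': 0.0, 'grip_width': 0.08531576362699142}
```

View pics/scene0.png

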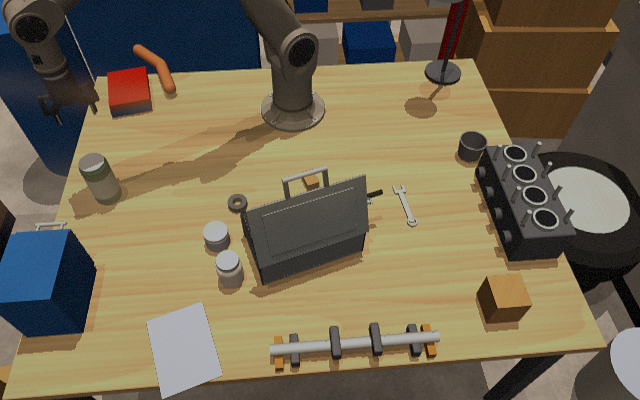

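View pics/top0.png

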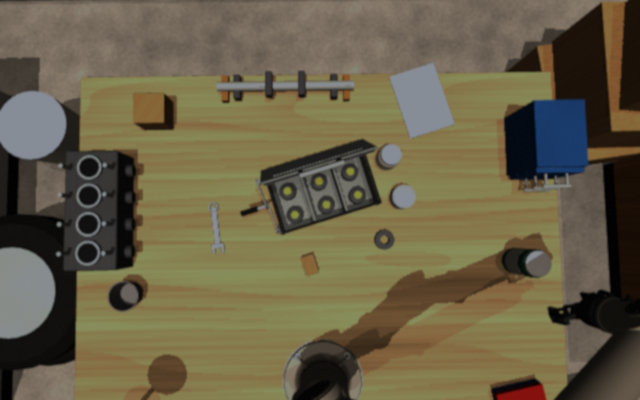

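The scene view shows the open lid at about (305,215), with the bar at (305,175) and the black pull at (375,193). The top view shows the case at (325,190), its front rim from (281,233) to (380,205), and the pull at (250,211). Next I measure these with depth.

```bash
cat > h.py <<'E'
import numpy as np,cv2
def cloud(f):
    v,u=np.mgrid[0:400,0:640]; d=f["depth"]; K=f["mtx"]
    c=np.stack([(u-K[0,2])*d/K[0,0],(v-K[1,2])*d/K[1,1],d],-1)
    R=cv2.Rodrigues(np.asarray(f["rvec"],float))[0]
    p=(c-np.asarray(f["tvec"]).ravel())@R; p[d<=0]=np.nan
    return p
def proj(f,p):
    return cv2.projectPoints(np.asarray(p,float).reshape(-1,3),np.asarray(f["rvec"],float),np.asarray(f["tvec"],float),f["mtx"],None)[0].reshape(-1,2)
E
python3 - <<'E'
from h import *
f=dict(np.load("top0.npz")); p=cloud(f); g=f["image"].max(2)
for uv in [(281,233),(380,205),(330,219),(268,196),(250,211),(243,213),(258,208),(310,264),(150,110),(215,225),(385,239),(403,196),(390,155)]: print(uv,p[uv[1],uv[0]].round(3),f["image"][uv[1],uv[0]])
z=p[:,:,2]; m=(z>.09)&(z<.125); m[:120]=0;m[250:]=0;m[:,:255]=0;m[:,395:]=0
q=p[m][:,:2].astype(np.float32); 
n,l,s,_=cv2.connectedComponentsWithStats(m.astype(np.uint8)); i=1+s[1:,4].argmax(); print(s[i])
for M in (m,l==i): print(M.sum(),cv2.minAreaRect(p[M][:,:2].astype(np.float32)))
M=(g<60)&(z>.08)&(z<.2); M[:195]=0;M[225:]=0;M[:,:235]=0;M[:,265:]=0
print("pull",M.sum(),p[M].min(0),p[M].max(0),np.median(p[M],0),cv2.minAreaRect(p[M][:,:2].astype(np.float32)))
s_=dict(np.load("scene0.npz")); P=cloud(s_)
for uv in [(305,172),(285,180),(326,170),(375,193),(380,192),(305,181),(270,215),(340,200),(263,275),(364,260)]: print("scene",uv,P[uv[1],uv[0]].round(3),s_["image"][uv[1],uv[0]])
E
```

```text
(281, 233) [0.446 0.116 0.104] [69 62 54]
(380, 205) [ 0.528 -0.188 -0.   ] [130 119  74]
(330, 219) [ 0.487 -0.031  0.001] [96 87 55]
(268, 196) [ 0.562  0.162 -0.003] [133 113  71]
(250, 211) [0.509 0.2   0.137] [16 15 13]
(243, 213) [0.504 0.22  0.134] [14 14 12]
(258, 208) [0.517 0.178 0.133] [112 113 110]
(310, 264) [0.351 0.033 0.035] [135  99  55]
(150, 110) [0.811 0.495 0.103] [134 101  55]
(215, 225) [0.474 0.325 0.006] [135 141 151]
(385, 239) [ 0.422 -0.201  0.   ] [135 121  75]
(403, 196) [ 0.55  -0.247  0.066] [136 141 151]
(390, 155) [ 0.668 -0.206  0.102] [135 141 151]
[267 154 115  80 726]
1035 ((0.5873811841011047, -0.027067109942436218), (0.19301994144916534, 0.4315314292907715), 16.495830535888672)
726 ((0.5583968758583069, -0.008864358067512512), (0.14861784875392914, 0.3070446252822876), 16.292518615722656)
pull 75 [0.50065354 0.18294514 0.12564654] [0.52039505 0.22622306 0.14136749] [0.50912163 0.20292764 0.13524196] ((0.5102248191833496, 0.2047363668680191), (0.014499258249998093, 0.04641082137823105), 15.724760055541992)
scene (305, 172) [0.597 0.002 0.343] [176 177 172]
scene (285, 180) [ 0.62  -0.046  0.346] [154 148 134]
scene (326, 170) [0.592 0.053 0.34 ] [81 75 63]
scene (375, 193) [0.512 0.206 0.134] [45 43 30]
scene (380, 192) [0.511 0.22  0.135] [38 31 24]
scene (305, 181) [0.371 0.017 0.033] [95 73 45]
scene (270, 215) [ 0.657 -0.086  0.264] [81 77 65]
scene (340, 200) [0.612 0.088 0.244] [86 82 76]
scene (263, 275) [ 0.704 -0.12   0.057] [52 50 45]
scene (364, 260) [ 0.648  0.166 -0.001] [177 159 108]
```

```bash
cat >> h.py <<'E'
from scipy.spatial.transform import Rotation as Ro
C=np.array([.573,-.0054,0]); PSI=.2845
Rc=Ro.from_euler('z',PSI).as_matrix()
def W(x,y,z): return C+Rc@(np.array([x,y,z])/1000)   # case mm -> world m
Y=Rc[:,0]; Z=np.array([0,0,-1.]); RT=np.stack([np.cross(Y,Z),Y,Z],1)
def delta(o,t,RT=RT):
    R0=Ro.from_rotvec(o["orientation"]).as_matrix()
    return (R0.T@(np.asarray(t)-o["tcp_pos"])*1000).round(1), Ro.from_matrix(R0.T@RT).as_rotvec().round(3)
def bar(l): return np.array([90-236*np.cos(l)+11*np.sin(l),0,112+236*np.sin(l)+11*np.cos(l)])
def local(p): return Rc.T@(np.asarray(p)-C)*1000
E
python3 - <<'E'
from h import *; from bench import r
o=r.get_obs(); o0=o
for t in ([.30,-.60,.42],[.50,-.25,.42],[.50,.1,.42],W(0,226,330),W(-1,226,109)): print(np.round(t,3),delta(o,t))
print(RT.round(3))
f=dict(np.load("top0.npz")); print(proj(f,[W(-1.1,219,136),W(*bar(1.25)),W(-90,150,110)]))
E
```

```text
[ 0.3  -0.6   0.42] (array([  50.8,   -5.9, -189.5]), array([-1.000e-03, -1.000e-03, -1.467e+00]))
[ 0.5  -0.25  0.42] (array([ 368.3, -254.3, -189.2]), array([-1.000e-03, -1.000e-03, -1.467e+00]))
[0.5  0.1  0.42] (array([ 500.7, -578.3, -188.7]), array([-1.000e-03, -1.000e-03, -1.467e+00]))
[0.51  0.212 0.33 ] (array([ 551.7, -677.7,  -98.5]), array([-1.000e-03, -1.000e-03, -1.467e+00]))
[0.509 0.211 0.109] (array([ 550.7, -677.5,  122.5]), array([-1.000e-03, -1.000e-03, -1.467e+00]))
[[-0.281  0.96   0.   ]
 [ 0.96   0.281  0.   ]
 [ 0.     0.    -1.   ]]
[[248.51375967 210.43944215]
 [321.56739986 168.67076795]
 [281.67690057 233.36060715]]
```

Call:
{"fn": "step_arm", "kwargs": {"moves": [[10, -2, -45, 0, 0, 0, 85], [30, -8, -90, 0, 0, -0.14, 85], [60, -20, -125, 0, 0, -0.28, 85], [95, -40, -150, 0, 0, -0.42, 85], [135, -65, -170, 0, 0, -0.56, 85], [175, -90, -185, 0, 0, -0.7, 85], [212, -120, -190, 0, 0, -0.84, 85], [250, -150, -190, 0, 0, -0.98, 85]]}}

```text
clock: 0.9
tcp_pos: [0.4309, -0.3899, 0.4222]
orientation: [2.428, 1.991, 0.0]
contact_force: [1.3, -0.9, -0.9]
grip_width: 0.0849
gripper_force: 0.0
```

Run:
```python
from h import *; from bench import r
o=r.get_obs(); print(o["clock"],o["tcp_pos"],o["joints"].round(2),o["contact_force"].round(2))
for t in ([.45,-.25,.42],[.50,.1,.42],W(0,226,330)): print(np.round(t,3),delta(o,t))
```

```text
0.9 [ 0.43091219 -0.3898576   0.42222505] [ 0.84  0.22 -0.26  1.5   0.06  1.43  0.38] [ 1.3  -0.93 -0.88]
[ 0.45 -0.25  0.42] (array([140.9,  -8.7,   2.1]), array([ 0.001,  0.001, -0.482]))
[0.5  0.1  0.42] (array([493.9, -28.3,   1.8]), array([ 0.001,  0.001, -0.482]))
[0.51  0.212 0.33 ] (array([605.2, -40.9,  91.7]), array([ 0.001,  0.001, -0.482]))
```

Call:
{"fn": "step_arm", "kwargs": {"moves": [[45, -3, 0, 0, 0, -0.1, 85], [92, -6, 0, 0, 0, -0.2, 85], [140, -9, 0, 0, 0, -0.3, 85], [188, -12, 0, 0, 0, -0.4, 85], [236, -15, 0, 0, 0, -0.482, 85], [284, -18, 0, 0, 0, -0.482, 85], [332, -21, 0, 0, 0, -0.482, 85], [380, -24, 0, 0, 0, -0.482, 85]]}}

```text
clock: 1.7
tcp_pos: [0.4827, -0.0126, 0.4211]
orientation: [1.891, 2.508, -0.001]
contact_force: [0.4, -0.3, 0.2]
grip_width: 0.0854
gripper_force: 0.0
```

Run:
```python
from h import *; from bench import r
o=r.get_obs(); print(o["clock"],o["tcp_pos"],o["joints"].round(2),o["contact_force"].round(2))
for t in (W(0,226,330),W(-1,226,230),W(-1,226,160)): print(np.round(t,3),delta(o,t))
```

```text
1.7 [ 0.48268316 -0.01264967  0.42113385] [ 0.48  0.06 -0.6   1.68  0.04  1.4   0.15] [ 0.41 -0.26  0.15]
[0.51  0.212 0.33 ] (array([208.2,  87.5,  91. ]), array([-0.   ,  0.   , -0.006]))
[0.509 0.211 0.23 ] (array([208.2,  86.6, 191. ]), array([-0.   ,  0.   , -0.006]))
[0.509 0.211 0.16 ] (array([208.2,  86.6, 261. ]), array([-0.   ,  0.   , -0.006]))
```

Call:
{"fn": "step_arm", "kwargs": {"moves": [[45, 15, 0, 0, 0, -0.006, 85], [90, 32, 10, 0, 0, -0.006, 85], [135, 50, 20, 0, 0, -0.006, 85], [175, 68, 40, 0, 0, -0.006, 85], [205, 82, 75, 0, 0, -0.006, 85], [208, 87, 120, 0, 0, -0.006, 85], [208, 87, 165, 0, 0, -0.006, 85], [208, 87, 190, 0, 0, -0.006, 85]]}}

```text
clock: 2.5
tcp_pos: [0.5075, 0.2087, 0.2272]
orientation: [-1.88, -2.513, 0.007]
contact_force: [-0.5, -0.7, 0.2]
grip_width: 0.0848
gripper_force: 0.0
```

Run:
```python
from h import *; from bench import r
f=r.grab_frame("wrist"); cv2.imwrite("pics/w1.png",f["image"][:,:,::-1]); np.savez("w1.npz",**f)
o=r.get_obs(); print(o["clock"],o["tcp_pos"],o["joints"].round(2),o["contact_force"].round(2))
print(delta(o,W(-1,226,109)))
p=cloud(f); z=p[:,:,2]; g=f["image"].max(2).astype(int)
L=(p-C)@Rc*1000
M=(g<70)&(abs(L[:,:,2]-128)<20)&(abs(L[:,:,0])<30)&(L[:,:,1]>180)&(L[:,:,1]<260)
print(M.sum(), L[M].min(0),L[M].max(0),np.median(L[M],0), np.argwhere(M).mean(0)); print(proj(f,W(-1.1,219,136)))
```

```text
2.55 [0.50617539 0.20745585 0.22430956] [ 0.09  0.37 -0.74  1.83  0.28  1.06 -0.47] [-1.69 -1.45 -2.78]
(array([  3. ,   4.5, 115.3]), array([-0.01 ,  0.001,  0.001]))
1273 [ -9.94556436 192.12343235 124.11887308] [  5.62373222 244.15631295 137.43757212] [ -2.28264675 221.06354868 134.1977353 ] [203.99450118 319.76197958]
[[321.52885217 207.53281669]]
```

View pics/w1.png

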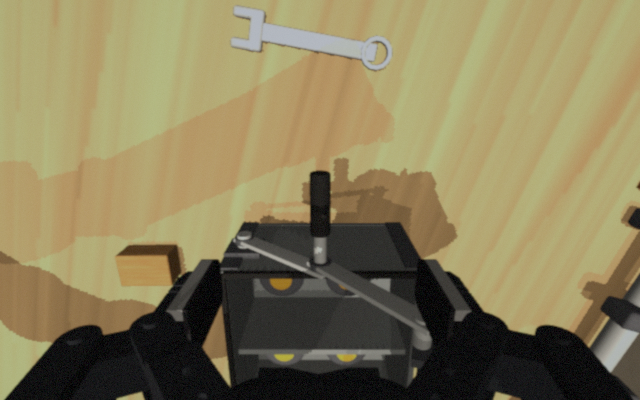

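The wrist view shows the pull at (320,204), centred between the fingers, which matches the estimate to 1–2 mm. I'll descend now.

Call:
{"fn": "step_arm", "kwargs": {"moves": [[1, 2, 15, 0, 0, 0, 70], [2, 3, 35, 0, 0, 0, 60], [3, 4, 60, 0, 0, 0, 50], [3, 4, 82, 0, 0, 0, 50], [3, 4, 100, 0, 0, 0, 50], [3, 4, 110, 0, 0, 0, 50], [3, 4, 115, 0, 0, 0, 50], [3, 4, 115, 0, 0, 0, 50]], "grip_force": 25}}

```text
clock: 3.35
tcp_pos: [0.5128, 0.2136, 0.1166]
orientation: [1.883, 2.514, 0.001]
contact_force: [-1.0, 0.0, 0.4]
grip_width: 0.05
gripper_force: 0.0
```

Run:
```python
from h import *; from bench import r
o=r.get_obs(); print(o["clock"],local(o["tcp_pos"]),o["joints"].round(2),o["contact_force"].round(2),o["grip_width"])
print(delta(o,W(-2,226,109)),Ro.from_rotvec(o["orientation"]).as_matrix().round(3))
```

```text
3.35 [  3.72735547 227.11839266 116.62012223] [ 0.02  0.51 -0.68  1.91  0.41  0.86 -0.58] [-1.    0.02  0.39] 0.0499960606021073
(array([-1.1, -5.7,  7.6]), array([ 0.001, -0.   ,  0.   ])) [[-0.281  0.96   0.001]
 [ 0.96   0.281  0.   ]
 [ 0.     0.001 -1.   ]]
```

Call:
{"fn": "step_arm", "kwargs": {"moves": [[-1, -3, 3, 0, 0, 0, 50], [-1, -6, 7, 0, 0, 0, 50], [-1, -6, 7, 0, 0, 0, 40], [-1, -6, 7, 0, 0, 0, 28], [-1, -6, 7, 0, 0, 0, 16], [-1, -6, 7, 0, 0, 0, 5], [-1, -6, 7, 0, 0, 0, 5], [-1, -6, 7, 0, 0, 0, 5]], "grip_force": 30}}

```text
clock: 4.15
tcp_pos: [0.5073, 0.2109, 0.1096]
orientation: [1.883, 2.514, 0.001]
contact_force: [0.7, -0.1, 2.1]
grip_width: 0.015
gripper_force: 29.2
```

Run:
```python
from h import *; from bench import r
o=r.get_obs(); print(o["clock"],local(o["tcp_pos"]),o["contact_force"].round(2),o["grip_width"],o["gripper_force"])
```

```text
4.15 [ -2.29615069 226.06421597 109.61625803] [ 0.7  -0.1   2.06] 0.015020032074458376 29.232905209064484
```

Call:
{"fn": "step_arm", "kwargs": {"moves": [[0, -2.2, -2.6, 0, 0, 0, 5], [0, -4.5, -5.2, 0, 0, 0, 5], [0, -6.8, -7.7, 0, 0, 0, 5], [0, -9.2, -10.1, 0, 0, 0, 5], [0, -11.6, -12.3, 0, 0, 0, 5], [0, -14.3, -14.6, 0, 0, 0, 5], [0, -17, -16.7, 0, 0, 0, 5], [0, -19.7, -18.7, 0, 0, 0, 5]], "grip_force": 30}}

```text
clock: 4.95
tcp_pos: [0.4901, 0.2059, 0.129]
orientation: [1.883, 2.512, 0.007]
contact_force: [6.5, 2.5, -0.6]
grip_width: 0.0147
gripper_force: 29.5
```

Run:
```python
from h import *; from bench import r
f=r.grab_frame("wrist"); cv2.imwrite("pics/w2.png",f["image"][:,:,::-1])
f=r.grab_frame("top"); np.savez("top2.npz",**f)
o=r.get_obs(); print(o["clock"],local(o["tcp_pos"]),o["contact_force"].round(2),o["grip_width"],o["gripper_force"])
```

```text
5.05 [-20.56107375 226.04086156 129.22567397] [4.24 0.81 3.4 ] 0.014688459779412463 29.707137644290924
```

View pics/w2.png

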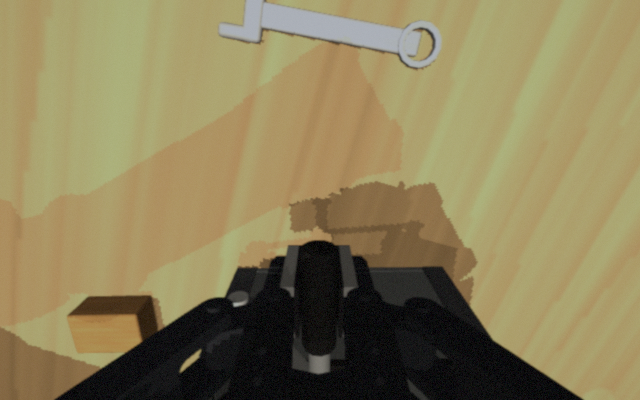

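The pull is still held between the pads at (320,300), with the grasp point at the target of about x -20, z 148. Releasing it and rising.

Call:
{"fn": "step_arm", "kwargs": {"moves": [[0, 0, 0, 0, 0, 0, 15], [0, 0, 0, 0, 0, 0, 30], [0, 0, 0, 0, 0, 0, 45], [0, 0, 0, 0, 0, 0, 45], [0, 0, -15, 0, 0, 0, 45], [0, 0, -50, 0, 0, 0, 45], [0, 0, -95, 0, 0, 0, 45], [0, 0, -140, 0, 0, 0, 45]]}}

```text
clock: 5.85
tcp_pos: [0.4872, 0.2054, 0.2701]
orientation: [-1.882, -2.514, 0.001]
contact_force: [0.8, -0.4, 0.3]
grip_width: 0.0449
gripper_force: 0.0
```

Run:
```python
from h import *; from bench import r
f=r.grab_frame("wrist"); p=cloud(f); L=(p-C)@Rc*1000; g=f["image"].max(2)
M=(g<70)&(abs(L[:,:,2]-148)<14)&(abs(L[:,:,0]+20)<30)&(L[:,:,1]>185)&(L[:,:,1]<260)
print("pull",M.sum(), L[M].min(0),L[M].max(0),np.median(L[M],0))
s=r.grab_frame("scene"); cv2.imwrite("pics/s3.png",cv2.resize(s["image"][120:300,200:440,::-1],None,fx=3,fy=3)); np.savez("s3.npz",**s)
P=(cloud(s)-C)@Rc*1000
M=(P[:,:,2]>300)&(P[:,:,2]<365)&(abs(P[:,:,1])<40)&(abs(P[:,:,0]-26)<40); print("bar",M.sum(),np.median(P[M],0),P[M].min(0),P[M].max(0))
o=r.get_obs(); print(o["clock"],local(o["tcp_pos"]),o["contact_force"].round(2),o["joints"].round(2))
for t in (W(-20,226,400),W(26,0,400),W(26,0,320)): print(delta(o,t))
```

```text
pull 1039 [-28.05477959 192.65916282 141.82648078] [-12.72772799 243.98591745 154.9396187 ] [-20.6241368  220.74090264 151.90118778]
bar 166 [ 23.52339144   0.60949997 340.27788376] [ 15.12811891 -38.98003781 330.32544588] [ 28.69561053  39.41119761 346.17919833]
5.95 [-19.33216118 227.82790631 275.09753159] [-0.32 -0.22  0.2 ] [ 0.13  0.28 -0.78  1.81  0.22  1.13 -0.43]
(array([  -1.7,    0.7, -124.9]), array([ 0.011, -0.001,  0.001]))
(array([-227.7,   46.4, -124.7]), array([ 0.011, -0.001,  0.001]))
(array([-227.8,   45.6,  -44.7]), array([ 0.011, -0.001,  0.001]))
```

View pics/s3.png

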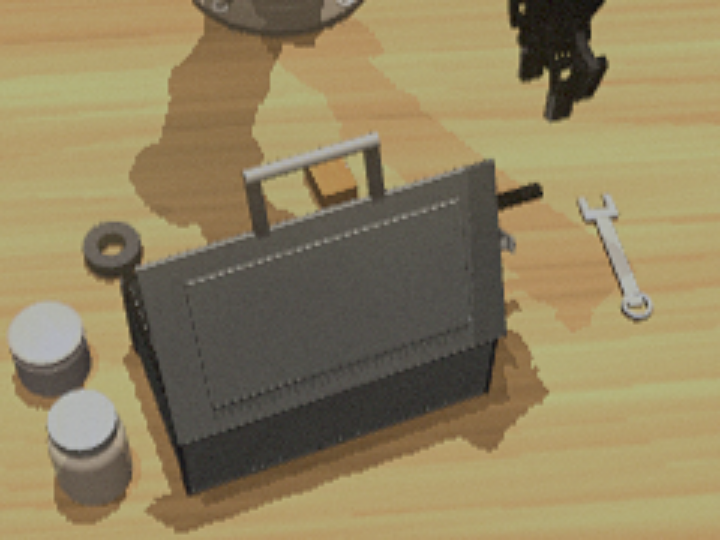

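The scene crop shows the lid still up, with the bar at crop (315,155), and the pull raised at (520,195). The other objects haven't moved. Knee is about 0.41 rad, so next is the bar.

Call:
{"fn": "step_arm", "kwargs": {"moves": [[0, 0, -45, 0, 0, 0, 50], [0, 0, -90, 0, 0, 0, 60], [-20, 3, -130, 0, 0, 0, 60], [-65, 12, -135, 0, 0, 0, 60], [-112, 22, -135, 0, 0, 0, 60], [-160, 32, -135, 0, 0, 0, 60], [-200, 40, -135, 0, 0, 0, 60], [-226, 44, -135, 0, 0, 0, 60]]}}

```text
clock: 6.75
tcp_pos: [0.5944, -0.003, 0.4029]
orientation: [-1.888, -2.511, 0.002]
contact_force: [0.1, -0.6, 0.4]
grip_width: 0.06
gripper_force: 0.0
```

Run:
```python
from h import *; from bench import r
f=r.grab_frame("wrist"); p=cloud(f); L=(p-C)@Rc*1000; np.savez("w4.npz",**f); cv2.imwrite("pics/w4.png",f["image"][:,:,::-1])
M=(abs(L[:,:,2]-340)<14)&(abs(L[:,:,0]-26)<30)&(abs(L[:,:,1])<60)
print("bar",M.sum(), L[M].min(0),L[M].max(0),np.median(L[M],0))
T=M&(L[:,:,2]>np.nanmax(L[M][:,2])-3)&(abs(L[:,:,1])<35); print("top",T.sum(),L[T].mean(0),L[T].min(0),L[T].max(0))
o=r.get_obs(); print(o["clock"],local(o["tcp_pos"]),o["contact_force"].round(2),o["joints"].round(2))
for t in (W(25,0,400),W(25,0,320)): print(delta(o,t))
```

```text
bar 3114 [ 12.83833786 -56.51274362 326.00744536] [ 26.55442068  56.04483889 345.00419482] [ 19.22898558   8.05144086 342.11509738]
top 1007 [ 19.05482934   2.06196086 342.86503697] [ 14.05476181 -34.91754046 342.01443418] [ 24.13146458  34.96650571 345.00419482]
6.8 [ 21.2392053   -8.19446623 402.31417573] [ 1.98 -3.24  0.53] [ 0.41  0.3  -0.66  1.48  0.19  1.43  0.02]
(array([8.2, 3.7, 2.3]), array([-0.001,  0.002, -0.008]))
(array([ 8.4,  3.8, 82.3]), array([-0.001,  0.002, -0.008]))
```

View pics/w4.png

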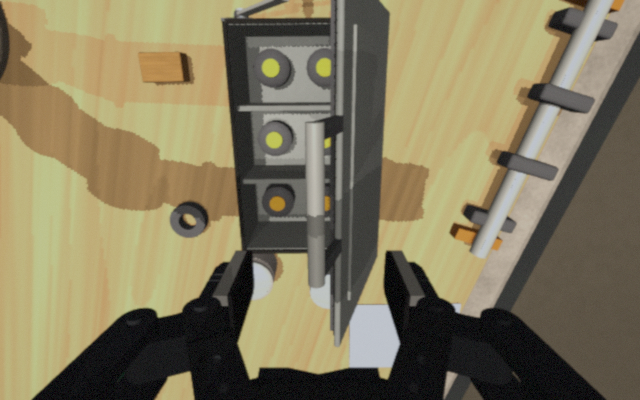

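The wrist view shows the bar at about column 316, rows 120–290, between the open fingers. I'll go down over it at x≈21 and close.

Call:
{"fn": "step_arm", "kwargs": {"moves": [[4, 0, 10, 0, 0, -0.004, 60], [8, 0, 30, 0, 0, -0.008, 60], [8, 0, 50, 0, 0, -0.008, 50], [8, 0, 65, 0, 0, -0.008, 50], [8, 0, 76, 0, 0, -0.008, 50], [8, 0, 81, 0, 0, -0.008, 50], [8, 0, 81, 0, 0, -0.008, 50], [8, 0, 81, 0, 0, -0.008, 50]]}}

```text
clock: 7.6
tcp_pos: [0.5919, 0.0087, 0.3227]
orientation: [1.873, 2.522, 0.001]
contact_force: [1.4, 0.0, 0.4]
grip_width: 0.0498
gripper_force: 0.0
```

Run:
```python
from h import *; from bench import r
f=r.grab_frame("wrist"); p=cloud(f); L=(p-C)@Rc*1000
M=(abs(L[:,:,2]-340)<10)&(abs(L[:,:,0]-23)<14)&(abs(L[:,:,1])<40)
print("bar",M.sum(), L[M].min(0),L[M].max(0),np.median(L[M],0))
o=r.get_obs(); print(o["clock"],local(o["tcp_pos"]),o["contact_force"].round(2),o["joints"].round(2))
for t in (W(22,0,320),): print(delta(o,t))
```

```text
bar 4212 [ 12.9795448  -39.80732987 336.218866  ] [ 25.1954398   39.97830203 344.67827659] [ 19.34493209   6.31846501 342.17924013]
7.65 [ 22.18468451   8.11722978 322.86388855] [-0.47 -0.49 -0.88] [ 0.39  0.34 -0.66  1.61  0.22  1.26 -0.01]
(array([-8.1, -0.3,  2.9]), array([0.001, 0.   , 0.008]))
```

Call:
{"fn": "step_arm", "kwargs": {"moves": [[-4, -1, 2, 0, 0, 0.004, 50], [-8, -2, 3, 0, 0, 0.008, 40], [-8, -2, 3, 0, 0, 0.008, 28], [-8, -2, 3, 0, 0, 0.008, 18], [-8, -2, 3, 0, 0, 0.008, 5], [-8, -2, 3, 0, 0, 0.008, 5], [-8, -2, 3, 0, 0, 0.008, 5]], "grip_force": 30}}

```text
clock: 8.35
tcp_pos: [0.5919, 0.0001, 0.3192]
orientation: [1.883, 2.514, -0.0]
contact_force: [-1.9, -0.7, 1.5]
grip_width: 0.011
gripper_force: 29.2
```

```bash
cat > st.py <<'E'
from h import *; from bench import r
from scipy.optimize import minimize_scalar
import sys
o=r.get_obs(); t=local(o["tcp_pos"]); g=t+[0,0,19]
l=np.arctan2(g[2]-112,90-g[0])-np.arctan2(11,236)
print(o["clock"],"tcp",t.round(1),"F",(Rc.T@o["contact_force"]).round(2),"w",round(o["grip_width"],4),o["gripper_force"].round(1),"lid",l.round(3),"r",np.hypot(g[2]-112,90-g[0]).round(1))
if len(sys.argv)>1:
    d=[(bar(l-float(a))-bar(l))[[0,2]].round(1).tolist() for a in sys.argv[1:]]
    print("dx,dz",d)
E
python3 st.py .02 .06 .1 .15 .2 .25 .3 .35
```

```text
Traceback (most recent call last):
  File "st.py", line 6, in <module>
    print(o["clock"],"tcp",t.round(1),"F",(Rc.T@o["contact_force"]).round(2),"w",round(o["grip_width"],4),o["gripper_force"].round(1),"lid",l.round(3),"r",np.hypot(g[2]-112,90-g[0]).round(1))
                                                                                                          ^^^^^^^^^^^^^^^^^^^^^^^^
AttributeError: 'float' object has no attribute 'round'
```

```bash
sed -i 's/o\["gripper_force"\].round(1)/round(o["gripper_force"],1)/' st.py; python3 st.py .02 .06 .1 .15 .2 .25 .3 .35
```

```text
8.35 tcp [ 19.7   0.  319.2] F [-1.98 -0.14  1.53] w 0.011 29.2 lid 1.223 r 236.8
dx,dz [[-4.5, -1.4], [-13.4, -4.6], [-22.2, -8.1], [-32.9, -13.0], [-43.4, -18.4], [-53.6, -24.4], [-63.5, -30.8], [-73.1, -37.7]]
```

Call:
{"fn": "step_arm", "kwargs": {"moves": [[0, -2, 0.6, 0, 0, 0, 5], [0, -5, 1.5, 0, 0, 0, 5], [0, -9, 3, 0, 0, 0, 5], [0, -13.4, 4.6, 0, 0, 0, 5], [0, -17.8, 6.3, 0, 0, 0, 5], [0, -22.2, 8.1, 0, 0, 0, 5]]}}

```text
clock: 8.95
tcp_pos: [0.5702, -0.0063, 0.3108]
orientation: [1.884, 2.514, -0.0]
contact_force: [2.3, -0.8, 2.2]
grip_width: 0.0111
gripper_force: 29.6
```

```bash
python3 st.py .04 .08 .12 .16 .2 .24 .28 .32
```

```text
8.95 tcp [-3.000e+00 -1.000e-01  3.108e+02] F [ 2.04 -1.38  2.18] w 0.0111 29.6 lid 1.121 r 236.8
dx,dz [[-8.6, -3.9], [-17.1, -8.1], [-25.3, -12.7], [-33.4, -17.6], [-41.3, -22.8], [-49.0, -28.3], [-56.4, -34.1], [-63.6, -40.2]]
```

Call:
{"fn": "step_arm", "kwargs": {"moves": [[0, -8.6, 3.9, 0, 0, 0, 5], [0, -17.1, 8.1, 0, 0, 0, 5], [0, -25.3, 12.7, 0, 0, 0, 5], [0, -33.4, 17.6, 0, 0, 0, 5], [0, -41.3, 22.8, 0, 0, 0, 5], [0, -49, 28.3, 0, 0, 0, 5], [0, -56.4, 34.1, 0, 0, 0, 5], [0, -63.6, 40.2, 0, 0, 0, 5]]}}

```text
clock: 9.75
tcp_pos: [0.5087, -0.0243, 0.2701]
orientation: [-1.883, -2.514, 0.001]
contact_force: [0.8, -2.7, 1.0]
grip_width: 0.0108
gripper_force: 29.7
```

```bash
python3 st.py .04 .08 .12 .16 .2 .24 .28 .32
```

```text
9.75 tcp [-6.700e+01 -1.000e-01  2.701e+02] F [ 0.04 -2.81  0.97] w 0.0108 29.7 lid 0.799 r 236.6
dx,dz [[-6.9, -6.4], [-13.6, -13.1], [-20.0, -20.0], [-26.2, -27.2], [-32.0, -34.7], [-37.5, -42.3], [-42.8, -50.2], [-47.7, -58.3]]
```

Call:
{"fn": "step_arm", "kwargs": {"moves": [[0, -6.9, 6.4, 0, 0, 0, 5], [0, -13.6, 13.1, 0, 0, 0, 5], [0, -20, 20, 0, 0, 0, 5], [0, -26.2, 27.2, 0, 0, 0, 5], [0, -32, 34.7, 0, 0, 0, 5], [0, -37.5, 42.3, 0, 0, 0, 5], [0, -42.8, 50.2, 0, 0, 0, 5], [0, -47.7, 58.3, 0, 0, 0, 5]]}}

```text
clock: 10.55
tcp_pos: [0.4634, -0.0375, 0.2117]
orientation: [1.883, 2.514, -0.0]
contact_force: [-0.1, -4.5, 0.5]
grip_width: 0.0107
gripper_force: 30.1
```

```bash
python3 st.py .04 .08 .12 .16 .2 .24 .28 .32 .36 .4 .44 .48
python3 - <<'E'
from bench import r; print(r.get_obs()["joints"].round(2))
E
```

```text
10.55 tcp [-1.142e+02 -1.000e-01  2.117e+02] F [-1.36 -4.34  0.52] w 0.0107 30.1 lid 0.48 r 236.2
dx,dz [[-4.6, -8.3], [-8.8, -16.7], [-12.7, -25.3], [-16.3, -34.1], [-19.5, -42.9], [-22.4, -52.0], [-24.9, -61.1], [-27.0, -70.3], [-28.7, -79.6], [-30.1, -88.9], [-31.1, -98.3], [-31.8, -107.7]]
[ 0.54  0.21 -0.66  2.03  0.16  0.95  0.08]
```

Call:
{"fn": "step_arm", "kwargs": {"moves": [[0, -4.6, 8.3, 0, 0, 0, 5], [0, -8.8, 16.7, 0, 0, 0, 5], [0, -12.7, 25.3, 0, 0, 0, 5], [0, -16.3, 34.1, 0, 0, 0, 5], [0, -19.5, 42.9, 0, 0, 0, 5], [0, -22.4, 52, 0, 0, 0, 5], [0, -24.9, 61.1, 0, 0, 0, 5], [0, -27, 70.3, 0, 0, 0, 5]]}}

```text
clock: 11.35
tcp_pos: [0.4376, -0.0449, 0.1413]
orientation: [-1.883, -2.514, 0.0]
contact_force: [0.1, -3.6, -0.2]
grip_width: 0.0111
gripper_force: 30.4
```

```bash
python3 st.py .03 .06 .08 .1 .12 .13 .14 .15 .16
```

```text
11.35 tcp [-1.411e+02  1.000e-01  1.413e+02] F [-0.91 -3.49 -0.18] w 0.0111 30.4 lid 0.159 r 236.0
dx,dz [[-1.3, -7.0], [-2.5, -14.0], [-3.1, -18.6], [-3.7, -23.3], [-4.1, -28.0], [-4.3, -30.4], [-4.5, -32.7], [-4.6, -35.1], [-4.7, -37.5]]
```

Call:
{"fn": "step_arm", "kwargs": {"moves": [[0, -1.3, 7, 0, 0, 0, 5], [0, -2.5, 14, 0, 0, 0, 5], [0, -3.1, 18.6, 0, 0, 0, 5], [0, -3.7, 23.3, 0, 0, 0, 5], [0, -4, 27, 0, 0, 0, 5], [0, -4.2, 30, 0, 0, 0, 5], [0, -4.3, 32, 0, 0, 0, 5], [0, -4.3, 32, 0, 0, 0, 5]]}}

```text
clock: 12.15
tcp_pos: [0.4333, -0.0461, 0.1098]
orientation: [-1.883, -2.514, 0.001]
contact_force: [-2.7, -2.1, -2.4]
grip_width: 0.0107
gripper_force: 30.3
```

```bash
python3 st.py .005 .01 .015
```

```text
12.15 tcp [-1.455e+02  1.000e-01  1.098e+02] F [-3.22 -1.27 -2.36] w 0.0107 30.3 lid 0.024 r 236.1
dx,dz [[-0.1, -1.2], [-0.2, -2.4], [-0.2, -3.5]]
```

Call:
{"fn": "step_arm", "kwargs": {"moves": [[0, 0, 1, 0, 0, 0, 5], [0, -0.1, 2, 0, 0, 0, 5], [0, -0.1, 3, 0, 0, 0, 5], [0, -0.2, 4, 0, 0, 0, 5], [0, -0.2, 4, 0, 0, 0, 5], [0, -0.2, 4, 0, 0, 0, 5]]}}

```text
clock: 12.75
tcp_pos: [0.4331, -0.0462, 0.1059]
orientation: [-1.883, -2.514, 0.001]
contact_force: [-4.7, -1.7, -1.7]
grip_width: 0.0111
gripper_force: 30.5
```

```bash
python3 st.py
```

```text
12.75 tcp [-1.458e+02  1.000e-01  1.059e+02] F [-4.96 -0.31 -1.67] w 0.0111 30.5 lid 0.008 r 236.1
```

Call:
{"fn": "step_arm", "kwargs": {"moves": [[0, -0.3, 0.5, 0, 0, 0, 5], [0, -0.6, 1, 0, 0, 0, 5], [0, -0.8, 1.5, 0, 0, 0, 5], [0, -0.8, 2, 0, 0, 0, 5], [0, -0.8, 2, 0, 0, 0, 5], [0, -0.8, 2, 0, 0, 0, 5]]}}

```text
clock: 13.35
tcp_pos: [0.433, -0.0463, 0.1041]
orientation: [1.883, 2.514, 0.0]
contact_force: [-3.0, -1.0, -1.6]
grip_width: 0.011
gripper_force: 30.5
```

```bash
python3 st.py
```

```text
13.35 tcp [-145.8    0.   104.1] F [-3.16 -0.16 -1.61] w 0.011 30.5 lid 0.001 r 236.1
```

Call:
{"fn": "step_arm", "kwargs": {"moves": [[0, -0.2, 0.5, 0, 0, 0, 5], [0, -0.3, 1, 0, 0, 0, 5], [0, -0.3, 1, 0, 0, 0, 5], [0, -0.3, 1, 0, 0, 0, 5]]}}

```text
clock: 13.75
tcp_pos: [0.433, -0.0463, 0.1032]
orientation: [1.883, 2.514, 0.001]
contact_force: [-1.8, -1.4, -1.6]
grip_width: 0.0111
gripper_force: 30.5
```

```bash
python3 st.py
```

```text
13.75 tcp [-145.9   -0.   103.2] F [-2.15 -0.82 -1.59] w 0.0111 30.5 lid -0.003 r 236.1
```

Call:
{"fn": "step_arm", "kwargs": {"moves": [[0, 0, 0.5, 0, 0, 0, 5], [0, 0, 1, 0, 0, 0, 5], [0, 0, 1, 0, 0, 0, 5], [0, 0, 1, 0, 0, 0, 5]]}}

```text
clock: 14.15
tcp_pos: [0.433, -0.0464, 0.1023]
orientation: [1.883, 2.514, 0.001]
contact_force: [-2.0, -0.3, 1.2]
grip_width: 0.0109
gripper_force: 30.8
```

```bash
python3 st.py
```

```text
14.15 tcp [-145.9   -0.   102.3] F [-1.98  0.24  1.22] w 0.0109 30.8 lid -0.007 r 236.1
```

Call:
{"fn": "step_arm", "kwargs": {"moves": [[0, 0, 0.5, 0, 0, 0, 5], [0, 0, 1, 0, 0, 0, 5], [0, 0, 1, 0, 0, 0, 5], [0, 0, 1, 0, 0, 0, 5]]}}

```text
clock: 14.55
tcp_pos: [0.4329, -0.0464, 0.1014]
orientation: [1.883, 2.514, 0.001]
contact_force: [-2.7, -0.1, 6.1]
grip_width: 0.011
gripper_force: 31.2
```

```bash
python3 st.py
```

```text
14.55 tcp [-146.    -0.   101.4] F [-2.66  0.68  6.08] w 0.011 31.2 lid -0.011 r 236.1
```

Call:
{"fn": "step_arm", "kwargs": {"moves": [[0, 0, 0.6, 0, 0, 0, 5], [0, 0, 1.2, 0, 0, 0, 5], [0, 0, 1.7, 0, 0, 0, 5], [0, 0, 1.7, 0, 0, 0, 5], [0, 0, 1.7, 0, 0, 0, 5]]}}

```text
clock: 15.05
tcp_pos: [0.4329, -0.0464, 0.1]
orientation: [1.883, 2.514, -0.0]
contact_force: [-5.0, 0.8, 12.2]
grip_width: 0.0105
gripper_force: 31.8
```

```bash
python3 st.py
```

```text
15.05 tcp [-1.46e+02 -1.00e-01  1.00e+02] F [-4.61  2.16 12.17] w 0.0105 31.8 lid -0.017 r 236.1
```

Call:
{"fn": "step_arm", "kwargs": {"moves": [[0, 0, 0.3, 0, 0, 0, 5], [0, 0, 0.6, 0, 0, 0, 5], [0, 0, 0.6, 0, 0, 0, 5], [0, 0, 0.6, 0, 0, 0, 5]]}}

```text
clock: 15.45
tcp_pos: [0.4329, -0.0465, 0.0996]
orientation: [1.883, 2.514, -0.0]
contact_force: [-5.3, 0.3, 14.2]
grip_width: 0.0109
gripper_force: 32.0
```

```bash
python3 st.py
```

```text
15.45 tcp [-1.46e+02 -1.00e-01  9.96e+01] F [-4.98  1.74 14.21] w 0.0109 32.0 lid -0.019 r 236.1
```

Call:
{"fn": "step_arm", "kwargs": {"moves": [[0, 0, 0.1, 0, 0, 0, 5], [0, 0, 0.1, 0, 0, 0, 5], [0, 0, 0.1, 0, 0, 0, 5], [0, 0, 0.1, 0, 0, 0, 5], [0, 0, 0.1, 0, 0, 0, 5], [0, 0, 0.1, 0, 0, 0, 5], [0, 0, 0.1, 0, 0, 0, 5], [0, 0, 0.1, 0, 0, 0, 5]]}}

```text
clock: 16.25
tcp_pos: [0.4329, -0.0464, 0.0995]
orientation: [1.883, 2.514, -0.0]
contact_force: [-6.3, 0.4, 14.1]
grip_width: 0.0106
gripper_force: 32.1
```

Call:
{"fn": "step_arm", "kwargs": {"moves": [[0, 0, 0, 0, 0, 0, 5], [0, 0, 0, 0, 0, 0, 5], [0, 0, 0, 0, 0, 0, 5], [0, 0, 0, 0, 0, 0, 5]]}}

```text
clock: 16.65
tcp_pos: [0.4329, -0.0465, 0.0995]
orientation: [1.883, 2.514, -0.0]
contact_force: [-5.8, 0.1, 14.9]
grip_width: 0.0108
gripper_force: 32.1
```

Call:
{"fn": "step_arm", "kwargs": {"moves": [[0, 0, -1, 0, 0, 0, 5], [0, 0, -2, 0, 0, 0, 5], [0, 0, -2.5, 0, 0, 0, 5], [0, 0, -2.5, 0, 0, 0, 5], [0, 0, -2.5, 0, 0, 0, 15], [0, 0, -2.5, 0, 0, 0, 25], [0, 0, -2.5, 0, 0, 0, 32], [0, 0, -2.5, 0, 0, 0, 32]]}}

```text
clock: 17.45
tcp_pos: [0.4326, -0.0466, 0.1011]
orientation: [-1.884, -2.514, -0.0]
contact_force: [0.1, -0.6, 0.4]
grip_width: 0.0322
gripper_force: 0.0
```

```bash
python3 st.py
```

```text
17.45 tcp [-1.463e+02 -1.000e-01  1.011e+02] F [-0.01 -0.57  0.36] w 0.0322 0.0 lid -0.012 r 236.4
```

Call:
{"fn": "step_arm", "kwargs": {"moves": [[0, 0, -5, 0, 0, 0, 32], [0, 0, -15, 0, 0, 0, 32], [0, 0, -30, 0, 0, 0, 32], [0, 0, -55, 0, 0, 0, 32], [0, 0, -85, 0, 0, 0, 32], [0, 0, -115, 0, 0, 0, 32], [0, 0, -140, 0, 0, 0, 32], [0, 0, -140, 0, 0, 0, 32]]}}

```text
clock: 18.25
tcp_pos: [0.4348, -0.0463, 0.2452]
orientation: [1.879, 2.509, 0.005]
contact_force: [0.5, -0.3, -0.5]
grip_width: 0.032
gripper_force: 0.0
```

```bash
python3 st.py
python3 - <<'E'
from h import *; from bench import r
s=r.grab_frame("scene"); cv2.imwrite("pics/s5.png",cv2.resize(s["image"][120:300,200:440,::-1],None,fx=3,fy=3))
P=(cloud(s)-C)@Rc*1000
M=(abs(P[:,:,0])<60)&(abs(P[:,:,1])<120)&(P[:,:,2]<160); A=np.c_[P[M][:,:2],np.ones(M.sum())]
print("lid top plane",np.linalg.lstsq(A,P[M][:,2],rcond=None)[0],np.median(P[M][:,2]))
E
```

```text
18.25 tcp [-144.1   -0.5  245.2] F [ 0.36 -0.4  -0.54] w 0.032 0.0 lid 0.53 r 279.2
lid top plane [-7.23347565e-03  4.52977575e-03  1.27083843e+02] 127.25737846422206
```

View pics/s5.png

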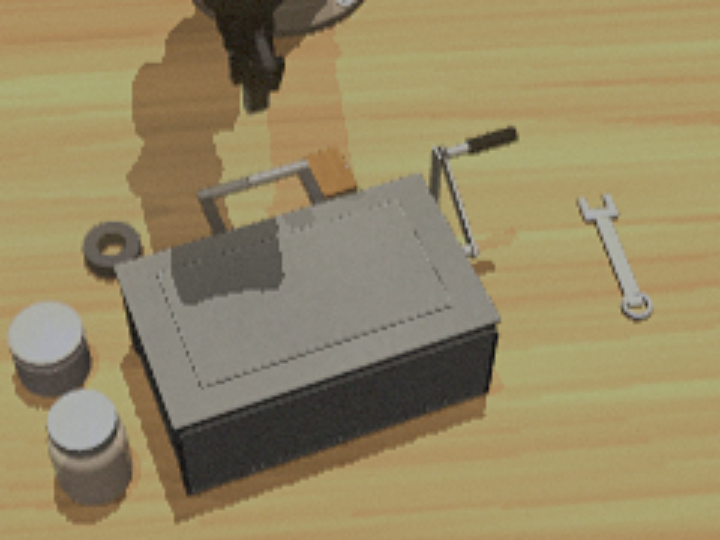

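The lid is shut and level at crop (310,290), the stay is folded with its pull at (490,138), the other objects are in place, and the gripper is clear. Handing in.

```bash
python3 -c "
from bench import r
print(r.hand_in())"
```

```text
the job is handed in; nothing more can be done
None
```

I handed the job in after about 18 s of the 72 s: the stay was unlocked first, the lid was lowered under control, pressed at about 14–15 N for just over a second, and left shut with the arm clear and nothing else on the bench disturbed.

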